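# Fetch a thread spool out of the low cabinet with the long tongs

### The arm

A 6-joint arm with a two-finger parallel gripper is mounted at the origin on a cart in front of the work surface, level with it; the furniture and walls round the work are solid. World frame = base frame: x ahead of the robot, y to its left, z up, the work surface at z = 0. Lengths are in m, angles in rad, forces in N, time in s.
With the tool pointing down it reaches from about 0.375 to 0.975 m from the base axis. Payload 3.8 kg.
Tool frame: the origin (TCP) lies at the very end of the fingers, on their centre line; the grasp point (between the pads) lies 19 mm behind it; z points along the fingers, y is the line along which they close (so a half turn about z gives the same grasp; the last joint's range is limited). The gripper opens to 85 mm and grips with 20 to 120 N. Pads are 22 mm wide; open, the fingers measure 114 mm over their backs; the gripper's body (76 mm by 85 mm) begins 54 mm behind the grasp point. The pads swing forward as they close: fully open they stand 13 mm farther back than shut.
Start: joints at [1.082, 0.264, 1.604, -0, 1.274, -0.037], TCP at [0.295, 0.607, 0.231] pointing down, gripper open.
Joint ranges: [-2.63, 2.63], [-0.94, 2.18], [0.31, 2.57], [-1.31, 4.45], [0, 2.66], [-2.55, 2.55]. Speed limits (rad/s): [2.57, 2.57, 3.14, 3.14, 3.14, 3.14].

### API

Orientations are given as a rotation vector (axis times angle).
In Python, from workcell import monitor, viewer, job gives the robot as it stands. The module is installed in compiled form; this text tells all that it offers.
- The arm moves only by the tool step_arm, never from a script. Its argument "series" is one flat list of numbers, 4 for each row, row after row: the shift along the tool's x, y, z in m, then the turn about the tool's z in rad. A call has 1 to 8 rows; each row is the pose to reach, as a shift and turn from the pose commanded when the call began, along the tool's axes at that moment; what a row does not reach only later rows make up. A row lasts 1/8 s, in which the tool goes at most 62.5 mm and 10.7 degrees, less where a joint would pass 70% of its speed; a pose out of reach is approached as far as the arm can. A call with a gripper value outside its range is refused whole. "gripper" is the opening, from 0 (shut) to 1 (fully open), set as the call begins (left out, the last holds). The fingers move at their own pace and stop on an object; "newtons" is the grip in N (left out, the last holds). Time passes only in rows, so rows that repeat a pose let the fingers close. It gives the time, the measured TCP pose, the force, the opening and the grip force at its end, in the units of the state.
- monitor.read_state(): the state, without advancing time (a new reading comes with each control period).
- viewer.read_camera(name): name is "side" or "top" or "wrist"; returns a dict with "image" (420x560x3 uint8, red, green, blue), "intrinsics" (3x3 intrinsics, pixels), "distortion" ([k1, k2, p1, p2, k3] as OpenCV has them; the pictures are not rectified), "T" (4x4, takes a point from camera to world coordinates); the wrist camera has in their place "hand_eye" (4x4, takes a point from camera to tool coordinates, whose origin is the TCP and whose axes are the flange's). Camera axes: x right, y up, looking along -z (the intrinsics and any distortion apply to the point x, -y, -z); pixel columns grow to the right and rows downward; lengths in m; the calibration is good to about 2 mm. A picture is of the moment at which its call begins: read the wrist's pose just before it. There is no depth.
- job.finish_job(): hands the job in; it is judged then, once.
Trained networks look in a picture, given as the dict that the camera call returned (one of the last four; its "shot" number tells which), for a name from the list of things; names that differ only in an ending like _2 or _b are one class to them, and where a whole thing is asked for, a point or a joint stands for the part that bears it (a point fixed in the world has none). Each returns a list of dicts, best first, with "score" (0 to 1); they miss things now and then, are a little off and sometimes report something else, mostly with a low value. They report only what shows in the picture. A call takes as long as a camera call.
- viewer.boxes_of(picture, label): "extent" ([centre column, centre row, width, height] in pixels, round what is visible of it).
- viewer.spot_point(picture, label): "point" ([column, row] in pixels: a listed point, or the origin of a listed thing).
The state is a dict: "time": time; "q": joint angles; "joint_vel": joint speeds; "joint_torque": joint torques, N m; "tool_pos": TCP position; "tcp_rot": TCP orientation; "wrist_force": force on the tool from outside, world axes, zero at the start; "torque": the same for the moment, N m; "width": opening from 0.0 (shut) to 1.0 (fully open); "grip_force": force on a finger pad.
Only numpy, scipy, OpenCV 4.12 (cv2) and the standard library are available. Lean on these libraries where they do the work, as an engineer would, in place of code of your own. Each camera call takes 0.05 s, during which the arm holds its last target. There are 200 camera calls.

### The job

The little thread spool stands inside the low thread cabinet, which is too low for a hand to get in. Swing the cabinet door wide open by its handle, pick up the long spring tongs, reach in and squeeze them shut on the spool (touch the spool only with the tongs), then bring it out and lift it well above the cabinet, its centre at least 15 cm above the ironing top, and finish while still holding it there, steady, in the tongs. Leave everything else where it is.

Things in the scene. Friction and masses are not known exactly. Their poses are not given: they have to be found in the camera images.
- cabinet: low fixed pale-wood cabinet, white fronts, 85 mm high. Origin on the ironing top under the doored compartment's centre; x from front to back, y to the left, z up. Compartment (mm): open only at the front, x -75 to 68, y -78 to 78, floor z 12, ceiling z 76; the door hides it when shut. Right outer face y -87; left of it, to y 199, a bay with two small drawers that stay shut.
- door (a joint): angle of the door, rad: 0 shut, grows as the free (right) edge swings out towards the robot and on to the left, stop at 2.1. Stays where it is left; little friction. Starts shut or slightly ajar.
- door_handle (a point): middle of the door's upright round handle bar of steel, 11 mm thick and 48 mm tall (z from 23 to 71 mm), its axis 34 mm in front of the door's face, 26 mm from the free edge; above it is free space.
- door_hinge (a point): point on the door's upright hinge line, at the left edge of the door, at handle height. The door is a white panel 172 mm wide, 12 mm thick, z from 7 to 83 mm; shut, the handle is 146 mm to the right of the hinge line and 40 mm in front of it.
- tongs: steel spring tongs, 0.1 kg, 290 mm long with the hanging ring, lying on their side so that the arms open and close level; x axis from hinge end to tips, y to the left arm, z up; origin on the table, mid-grip. Hinge pin at x = -100 mm. Squeezed only part-way (about 56 mm over the sleeves, 0.04 rad) they are held firmly enough to carry with the tips still 50 mm apart.
- tongs_grip (a point): grip point: midway between the two black ribbed sleeves (x -40 to 40 mm, 24 mm high), 12 mm above the underside, near the balance point. Pinch here across both arms (along y): 64 mm over the sleeves at rest, 45 mm with the tips shut on the spool. At rest each sleeve slants 0.1 rad, narrower towards the hinge; parallel when shut on the spool.
- tongs_tip (a point): point midway between the two cupped tips, 149.5 mm ahead of the grip point, same height. The tips are steel cups 30 mm long (x) and 12 mm high; the clear gap between them is about 69 mm at rest and narrows by about 5 mm for every 2 mm that the grip is squeezed narrower.
- tongs_left (a joint): how far the tongs are squeezed, rad per arm: 0 at rest (open), 0.1 with the tips on the 26 mm core of the spool, 0.13 fully shut. The spring needs about 1.2 N at each sleeve per 0.01 rad. Both arms move equally.
- spool_mid (a point): centre, half-way up, of the target: a small thread spool with two white round flanges, standing upright in the cabinet on its floor, 33 mm across the flanges, 46 mm tall, 20 g. The wound core between the flanges is 26 mm thick and 28 mm tall.
- spool: the same spool; origin at the centre of its underside.
- wax: bystander: flat round cake of beeswax, 34 mm wide, 12 mm high, beside the spool in the cabinet (left or right).
- cone: bystander: thread cone 41 mm wide, 75 mm tall, on top of the drawer bay.
- white_cone: bystander: large thread cone, 58 mm wide, 100 mm tall, at the back.
- spray_bottle: bystander: water spray bottle, 154 mm tall, at the back.
- press_block: bystander: beech pressing block (clapper) 236 mm long, at the left.
- cutter: bystander: rotary cutter, 170 mm long, lying near the front edge, on the right.
- marker: bystander: slim fabric marker 125 mm long, lying in front of the pressing block, left.
- chalk: bystander: tailor's chalk wedge 40 mm, lying behind the iron, on the right.

How it is judged:
By the outcome, as a careful person would: the job done as asked, in the order asked, and still so for the second after the job is handed in, while the arm keeps its last pose, push and grip.
It also fails if it takes over 64 s, if anything falls off the work surface, if the arm or the gripper's body presses on something with over 40 N, if the wrist force passes 120 N, or if a joint passes its speed limit or range.

## Working session

There is one attempt and no reset: what is moved stays moved. The work goes in short steps, Python scripts to look and compute and a tool call to move; the robot and the scene stay as the last step left them, time stands still between calls to the robot, and variables do not carry over. Pictures are saved under pics/ and viewed, at most 10 in all, crops included, and the job is handed in when it is done.

Besides the shell and the picture viewer there is one more tool, called after "Request:" in YAML: its name, and indented under it one key for each argument. step_arm: Moves the arm, as the interface text tells. Its arguments: {"type":"object","properties":{"series":{"type":"array"},"gripper":{"type":"number"},"newtons":{"type":"number"}},"required":["series"]}

```bash
mkdir -p pics; cat > h.py <<'E'
import numpy as np, cv2
from scipy.spatial.transform import Rotation as R
from workcell import monitor, viewer, job
def T_of(p, st=None):
    if 'T' in p: return np.array(p['T'])
    T=np.eye(4); T[:3,:3]=R.from_rotvec(st['tcp_rot']).as_matrix(); T[:3,3]=st['tool_pos']
    return T@np.array(p['hand_eye'])
def ray(p,px,st=None):
    T=T_of(p,st)
    u=cv2.undistortPoints(np.array([[px]],float),np.array(p['intrinsics']),np.array(p['distortion']))[0,0]
    d=T[:3,:3]@np.array([u[0],-u[1],-1.]); return T[:3,3],d/np.linalg.norm(d)
def onz(p,px,z,st=None):
    o,d=ray(p,px,st); return o+d*(z-o[2])/d[2]
def tri(rs):
    A=sum(np.eye(3)-np.outer(d,d) for o,d in rs); b=sum((np.eye(3)-np.outer(d,d))@o for o,d in rs)
    x=np.linalg.solve(A,b); return x,[float(np.linalg.norm((np.eye(3)-np.outer(d,d))@(x-o))) for o,d in rs]
def proj(p,X,st=None):
    T=np.linalg.inv(T_of(p,st)); c=T[:3,:3]@np.array(X,float)+T[:3,3]
    r,_=cv2.projectPoints(np.array([[c[0],-c[1],-c[2]]]),np.zeros(3),np.zeros(3),np.array(p['intrinsics']),np.array(p['distortion'])); return r[0,0]
def save(p,n): cv2.imwrite('pics/'+n,p['image'][:,:,::-1])
E
python3 - <<'E'
from h import *
np.set_printoptions(precision=4,suppress=True)
P={n:viewer.read_camera(n) for n in('side','top')}
for n,p in P.items():
    save(p,n+'0.png'); print(n,T_of(p))
for l in ['door_handle','door_hinge','tongs_grip','tongs_tip','tongs','cabinet','spool_mid','wax','cone','white_cone','spray_bottle','cutter','marker']:
    rs=[]
    for n,p in P.items():
        r=viewer.spot_point(p,l)
        if r: print(l,n,np.round(r[0]['point'],1),round(r[0]['score'],2),onz(p,r[0]['point'],0.047 if 'door' in l else .012)); rs.append(ray(p,r[0]['point']))
    if len(rs)==2: print('  tri',*tri(rs))
s=monitor.read_state();print(s)
E
```

```text
side [[-0.998  -0.0293  0.0552  0.6601]
 [ 0.0603 -0.6822  0.7287  1.2404]
 [ 0.0163  0.7306  0.6826  1.1376]
 [ 0.      0.      0.      1.    ]]
top [[ 0.0027  0.984  -0.1782  0.3106]
 [-0.9997  0.0073  0.0251  0.1404]
 [ 0.0261  0.178   0.9837  1.4717]
 [ 0.      0.      0.      1.    ]]
door_handle side [276.2 192.4] 0.68 [ 0.5634 -0.0337  0.047 ]
door_handle top [316.5 221.1] 0.68 [ 0.5558 -0.0198  0.047 ]
  tri [ 0.5594 -0.02    0.0566] [0.0052380465696521585, 0.005238046569652126]
door_hinge top [270.2 216.2] 0.94 [0.5704 0.1257 0.047 ]
tongs_grip side [301.3 177.6] 0.93 [ 0.465  -0.1526  0.012 ]
tongs_grip top [354. 246.] 0.73 [ 0.4819 -0.1432  0.012 ]
  tri [ 0.4737 -0.1384  0.026 ] [0.00676402633431478, 0.006764026334314718]
tongs_tip side [257.6 179.9] 0.77 [ 0.6225 -0.1459  0.012 ]
tongs_tip top [353.1 203.2] 0.56 [ 0.6218 -0.144   0.012 ]
  tri [ 0.622  -0.1438  0.0134] [0.0005430227706770127, 0.0005430227706771653]
tongs side [301.2 184.9] 0.61 [ 0.4694 -0.1117  0.012 ]
tongs top [351.4 248.9] 0.69 [ 0.4725 -0.1345  0.012 ]
  tri [ 0.4703 -0.1369 -0.0073] [0.004506723799
[... 864 characters left out ...]
5625391455505, 0.0012375625391454642]
marker side [369.  329.4] 0.52 [0.3474 0.4965 0.012 ]
marker top [150.2 286.8] 0.57 [0.3497 0.4993 0.012 ]
  tri [0.349  0.4986 0.0155] [0.0006810459648826981, 0.0006810459648827376]
{'time': 1.4, 'q': array([ 1.0821,  0.2639,  1.604 , -0.    ,  1.2737, -0.0369]), 'joint_vel': array([-0.004 ,  0.0006, -0.0001, -0.0011,  0.0003,  0.0006]), 'joint_torque': array([ -0.0003, -51.5068, -36.7705,  -0.0001,   0.0012,   0.    ]), 'tool_pos': array([0.2947, 0.6073, 0.2313]), 'tcp_rot': array([ 0.7036,  3.0618, -0.    ]), 'wrist_force': array([-0.4354,  0.0021,  0.0476]), 'torque': array([ 0.0058,  0.0027, -0.0332]), 'grip_force': 0.0, 'width': 0.9966507170017963}
```

```bash
python3 - <<'E'
import cv2
a=cv2.imread('pics/top0.png')[140:320,230:470];cv2.imwrite('pics/topc.png',cv2.resize(a,(800,600),interpolation=2))
a=cv2.imread('pics/side0.png')[100:310,170:450];cv2.imwrite('pics/sidec.png',cv2.resize(a,(800,600),interpolation=2))
E
```

```text
(no output)
```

View pics/topc.png

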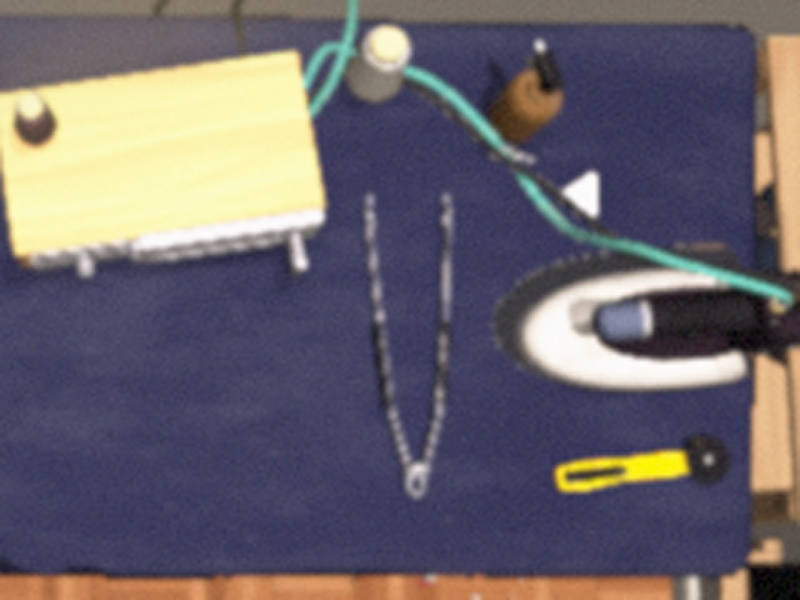

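View pics/sidec.png

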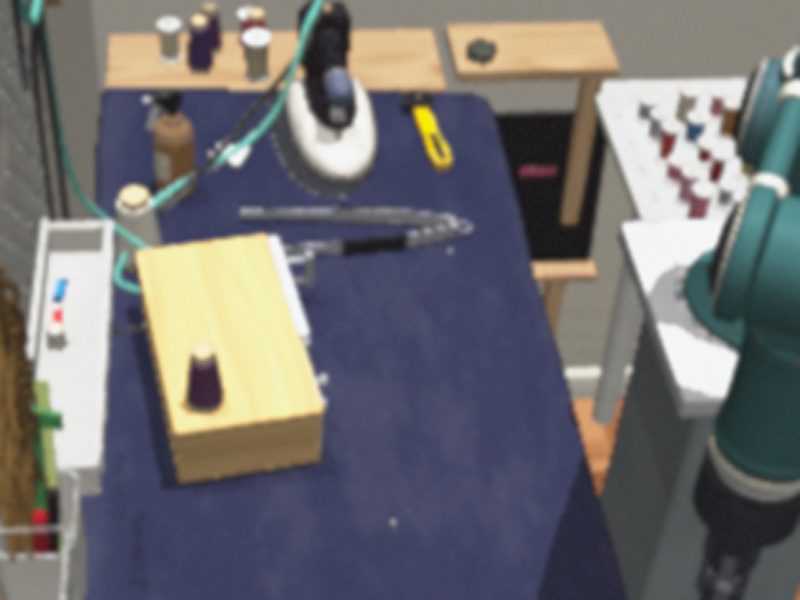

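Top crop: the cabinet is yawed a few degrees, its right handle at about (298,250). The tongs lie to its right with tips near (370,195) and (447,195) and the ring at (415,480). Side crop: the cone stands on the drawer bay and the door looks almost shut.

```bash
cat >> h.py <<'E'
np.set_printoptions(precision=4,suppress=True)
def yaw(st):
    y=R.from_rotvec(st['tcp_rot']).as_matrix()[:,1]; return np.arctan2(y[1],y[0])   # world angle of tool y
def rel(*wps):  # waypoints (x,y,z,yaw of tool y) -> tool-frame rows from the present pose
    st=monitor.read_state(); M=R.from_rotvec(st['tcp_rot']).as_matrix()
    print('t',round(st['time'],2),'tcp',st['tool_pos'],'yaw',round(yaw(st),3),'q',st['q'],'w',round(st['width'],3))
    for w in wps:
        d=M.T@(np.array(w[:3])-st['tool_pos']); t=-(w[3]-yaw(st)); t=(t+np.pi)%(2*np.pi)-np.pi
        print(np.round([*d,t],4).tolist())
E
python3 - <<'E'
from h import *
p=viewer.read_camera('wrist');print(np.array(p['hand_eye']),p['intrinsics'])
rel((.42,-.04,.33,1.68))
E
```

```text
[[-0.0012  0.9548  0.2971  0.0767]
 [ 1.      0.0011  0.0004  0.0017]
 [ 0.      0.2971 -0.9548 -0.1422]
 [ 0.      0.      0.      1.    ]] [[332.3475   0.     278.1104]
 [  0.     332.3475 200.0381]
 [  0.       0.       1.    ]]
t 1.45 tcp [0.2947 0.6073 0.2313] yaw 1.119 q [ 1.0821  0.2639  1.604  -0.      1.2737 -0.0369] w 0.996
[-0.3953, -0.5276, -0.0987, -0.561]
```

Request:
step_arm:
  series: [-0.05,-0.066,-0.02,-0.08,-0.1,-0.132,-0.04,-0.2,-0.15,-0.2,-0.06,-0.3,-0.2,-0.264,-0.08,-0.4,-0.25,-0.33,-0.1,-0.5,-0.3,-0.4,-0.1,-0.56,-0.345,-0.46,-0.1,-0.56,-0.395,-0.528,-0.1,-0.56]

```text
time: 2.45
tool_pos: [0.3885, 0.1241, 0.3228]
tcp_rot: [-0.171, 3.135, 0.0]
wrist_force: [0.8, 0.8, 0.6]
width: 1.001
grip_force: 0.0
```

Request:
step_arm:
  series: [0,0,0,0,0,0,0,0]

```text
time: 2.7
tool_pos: [0.3883, 0.126, 0.322]
tcp_rot: [-0.167, 3.137, 0.001]
wrist_force: [1.0, 0.3, 0.1]
width: 0.999
grip_force: 0.0
```

```bash
python3 - <<'E'
from h import *
st=monitor.read_state();p=viewer.read_camera('wrist');save(p,'w1.png');rel()
t=viewer.read_camera('top')
for l,z in [('door_handle',.047),('door_hinge',.047),('tongs_grip',.012),('tongs_tip',.012),('tongs',0),('cabinet',0)]:
    rs=[]
    for q in (p,t):
        r=viewer.spot_point(q,l)
        if r: print(l,np.round(r[0]['point'],1),round(r[0]['score'],2),onz(q,r[0]['point'],z,st)); rs.append(ray(q,r[0]['point'],st))
    if len(rs)==2: print('  tri',*tri(rs))
E
```

```text
t 2.75 tcp [0.3882 0.1267 0.3219] yaw 1.679 q [ 0.2538 -0.3061  1.9991  0.0007  1.4485 -1.4257] w 1.001
door_handle [154.5 264.3] 0.6 [ 0.5541 -0.0287  0.047 ]
door_handle [316.5 221.2] 0.93 [ 0.5555 -0.0198  0.047 ]
  tri [ 0.5522 -0.0226  0.054 ] [0.004212425927078157, 0.004212425927078265]
door_hinge [261.2 287. ] 0.92 [0.5744 0.1233 0.047 ]
door_hinge [271.1 213.1] 0.59 [0.5803 0.123  0.047 ]
  tri [0.5829 0.1231 0.0334] [0.00029375382479720596, 0.0002937538247972202]
tongs_grip [ 82.6 194.1] 0.62 [ 0.4733 -0.1426  0.012 ]
tongs_grip [353.1 249.3] 0.82 [ 0.4713 -0.14    0.012 ]
  tri [ 0.4706 -0.1385  0.0192] [0.00016850601578841906, 0.00016850601578834236]
tongs_tip [352.5 203.1] 0.79 [ 0.6221 -0.142   0.012 ]
tongs [ 93.  191.8] 0.7 [ 0.4725 -0.1342  0.    ]
tongs [351.7 248.3] 0.6 [ 0.4758 -0.1378  0.    ]
  tri [ 0.4768 -0.1402 -0.0115] [0.0004170505005541833, 0.0004170505005540747]
cabinet [215.9 314.2] 0.57 [0.6625 0.0543 0.    ]
cabinet [296.3 188.2] 0.98 [0.6731 0.0401 0.    ]
  tri [ 0.6798  0.0447 -0.024 ] [0.006296457716280821, 0.006296457716280826]
```

View pics/w1.png

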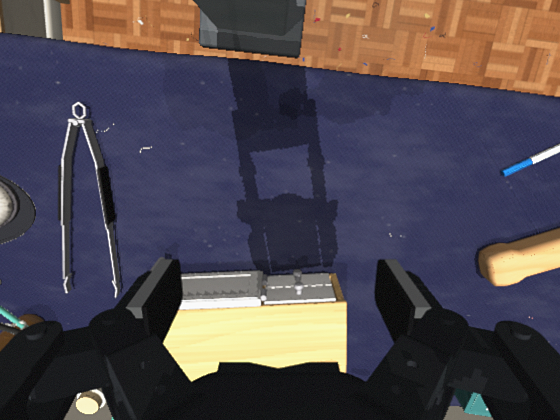

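Request:
step_arm:
  series: [0.002,-0.055,0.01,0,0.005,-0.11,0.02,0,0.008,-0.16,0.02,0,0.01,-0.207,0.02,0,0.01,-0.207,0.02,0,0.01,-0.207,0.02,0]

```text
time: 4.15
tool_pos: [0.4007, -0.0808, 0.3019]
tcp_rot: [0.168, -3.137, -0.001]
wrist_force: [0.5, 0.3, -0.2]
width: 0.999
grip_force: 0.0
```

```bash
python3 - <<'E'
from h import *
st=monitor.read_state();p=viewer.read_camera('wrist');save(p,'w2.png');rel()
for l,z in [('door_handle',.047),('door_hinge',.047),('tongs_grip',.012),('tongs_tip',.012),('tongs',0),('cabinet',0)]:
    for r in viewer.spot_point(p,l)[:1]: print(l,np.round(r['point'],1),round(r['score'],2),onz(p,r['point'],z,st))
E
```

```text
t 4.2 tcp [ 0.4007 -0.0803  0.3019] yaw 1.679 q [-0.2592 -0.2989  2.0296  0.0006  1.4112 -1.9386] w 1.0
door_handle [300.6 279.7] 0.9 [ 0.557  -0.0317  0.047 ]
cabinet [339.5 331.1] 0.76 [0.6703 0.0485 0.    ]
```

View pics/w2.png

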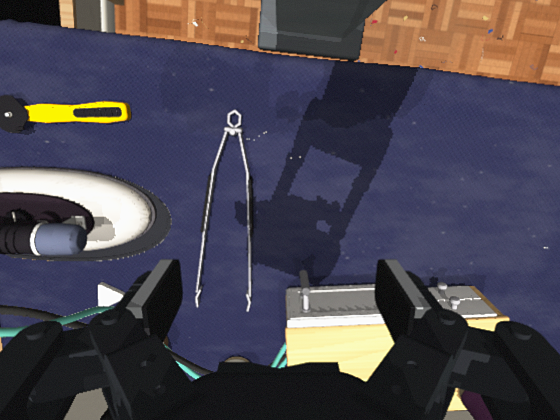

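The view between the fingers shows the handle bar near (304,285), the cabinet's front right corner near (287,325), and the tongs with tips near (198,298) and (249,302) and ring at (234,118). I'll zoom in on the door and tongs.

```bash
python3 - <<'E'
import cv2
a=cv2.imread('pics/w2.png')[240:345,260:400];cv2.imwrite('pics/w2c.png',cv2.resize(a,(800,600),interpolation=2))
E
```

```text
(no output)
```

View pics/w2c.png

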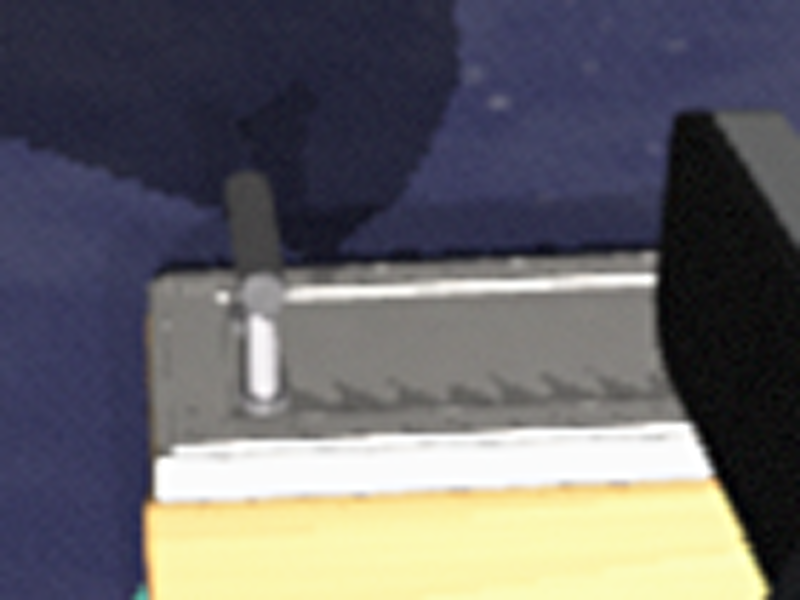

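```bash
cat > m.py <<'E'
from h import *
E
python3 - <<'E'
from h import *
st=monitor.read_state();p=viewer.read_camera('wrist')
c=lambda x,y:(260+x/5.714,240+y/5.714)
print('bar top',onz(p,c(262,290),.071,st),'bar bot',onz(p,c(245,182),.023,st))
a,b=onz(p,c(147,503),.085,st),onz(p,c(715,480),.085,st);print('cab corner',a,b,'yaw',np.arctan2(-(b-a)[0],(b-a)[1]))
d1,d2=onz(p,c(155,455),.083,st),onz(p,c(690,425),.083,st);print('door top front',d1,d2,'yaw',np.arctan2(-(d2-d1)[0],(d2-d1)[1]))
yw=np.arctan2(-(b-a)[0],(b-a)[1]); C=np.array([[np.cos(yw),-np.sin(yw)],[np.sin(yw),np.cos(yw)]])
print('cab origin',a[:2]-C@[-.075,-.087])
for n,px in dict(tipL=(249,302),tipR=(198,298),ring=(234,118),pin=(233,130)).items(): print(n,onz(p,px,.012,st))
for l,z in [('tongs_grip',.012),('tongs_tip',.012),('tongs',0)]:
    for r in viewer.spot_point(p,l)[:2]: print(l,np.round(r['point'],1),round(r['score'],2),onz(p,r['point'],z,st))
E
```

```text
bar top [ 0.5585 -0.0253  0.071 ] bar bot [ 0.5583 -0.0258  0.023 ]
cab corner [ 0.6071 -0.046   0.085 ] [0.5873 0.0802 0.085 ] yaw 0.1558378911626684
door top front [ 0.5957 -0.0455  0.083 ] [0.575  0.0725 0.083 ] yaw 0.17391835973493147
cab origin [0.6677 0.0516]
tipL [ 0.6239 -0.0982  0.012 ]
tipR [ 0.6254 -0.175   0.012 ]
ring [ 0.3571 -0.1394  0.012 ]
pin [ 0.3721 -0.1396  0.012 ]
```

```bash
python3 - <<'E'
from h import *
rel((.558,-.0256,.12,1.736),(.558,-.0256,.035,1.736))
E
```

```text
t 4.7 tcp [ 0.4008 -0.0806  0.3019] yaw 1.68 q [-0.2595 -0.2988  2.0294  0.      1.4109 -1.9392] w 1.0
[-0.1622, 0.0376, 0.1819, -0.0563]
[-0.1622, 0.0376, 0.2669, -0.0563]
```

Request:
step_arm:
  series: [-0.035,0.008,0.04,0,-0.07,0.016,0.08,-0.02,-0.105,0.024,0.12,-0.04,-0.14,0.032,0.16,-0.056,-0.162,0.0375,0.182,-0.056,-0.162,0.0375,0.215,-0.056,-0.162,0.0375,0.25,-0.056,-0.162,0.0375,0.267,-0.056]

```text
time: 5.7
tool_pos: [0.5562, -0.0259, 0.0326]
tcp_rot: [0.258, -3.127, -0.001]
wrist_force: [0.3, 0.9, -0.2]
width: 1.003
grip_force: 0.0
```

Request:
step_arm:
  series: [0,0,0,0,0,0,0,0,0,0,0,0,0,0,0,0,0,0,0,0,0,0,0,0]
  gripper: 0
  newtons: 30

```text
time: 6.45
tool_pos: [0.5588, -0.0281, 0.0363]
tcp_rot: [-0.259, 3.129, -0.005]
wrist_force: [-1.2, -7.4, 2.3]
width: 0.117
grip_force: 30.1
```

```bash
cat >> h.py <<'E'
def arc(h0,hinge,phis,z,y0):
    v=np.array(h0)-hinge
    for f in phis:
        c,s=np.cos(f),np.sin(f); yield (hinge[0]+c*v[0]+s*v[1],hinge[1]-s*v[0]+c*v[1],z,y0-f)
E
python3 - <<'E'
from h import *
s=monitor.read_state();print(s['grip_force'],s['wrist_force'])
x,y,z=s['tool_pos'];h=np.array([.574,.125])
print(np.hypot(*(np.array([x,y])-h)))
rel(*arc((x,y),h,np.arange(.15,2.06,.1),z,yaw(s)))
E
```

```text
30.08273273706436 [-1.1724 -7.4108  2.297 ]
0.1538418773488336
t 6.45 tcp [ 0.5588 -0.0281  0.0363] yaw 1.736 q [-0.093   0.246   2.0214 -0.0036  0.8717 -1.8265] w 0.117
[0.0217, 0.0077, -0.0001, 0.15]
[0.0355, 0.0146, -0.0001, 0.25]
[0.0485, 0.0228, -0.0002, 0.35]
[0.0606, 0.0323, -0.0002, 0.45]
[0.0717, 0.0429, -0.0003, 0.55]
[0.0817, 0.0546, -0.0003, 0.65]
[0.0904, 0.0672, -0.0004, 0.75]
[0.0979, 0.0807, -0.0004, 0.85]
[0.104, 0.0948, -0.0005, 0.95]
[0.1086, 0.1095, -0.0005, 1.05]
[0.1118, 0.1245, -0.0006, 1.15]
[0.1134, 0.1398, -0.0007, 1.25]
[0.1135, 0.1552, -0.0007, 1.35]
[0.1121, 0.1705, -0.0008, 1.45]
[0.1091, 0.1856, -0.0008, 1.55]
[0.1047, 0.2003, -0.0008, 1.65]
[0.0988, 0.2145, -0.0009, 1.75]
[0.0915, 0.2281, -0.0009, 1.85]
[0.0829, 0.2408, -0.0009, 1.95]
[0.0731, 0.2526, -0.001, 2.05]
```

```bash
python3 - <<'E'
from h import *
s=monitor.read_state()
x,y,z=s['tool_pos'];a=.165;h=np.array([x+.040*np.cos(a)-.146*np.sin(a),y+.040*np.sin(a)+.146*np.cos(a)]);print(h)
rel(*arc((x,y),h,[.05,.13,.23,.34,.45,.56,.67,.75],z,yaw(s)))
E
```

```text
[0.5742 0.1225]
t 6.45 tcp [ 0.5588 -0.0281  0.0363] yaw 1.736 q [-0.093   0.246   2.0214 -0.0036  0.8717 -1.8265] w 0.117
[0.0072, 0.0022, -0.0, 0.05]
[0.0186, 0.0064, -0.0001, 0.13]
[0.0322, 0.013, -0.0001, 0.23]
[0.0464, 0.0217, -0.0001, 0.34]
[0.0595, 0.0319, -0.0002, 0.45]
[0.0714, 0.0435, -0.0003, 0.56]
[0.082, 0.0564, -0.0003, 0.67]
[0.0888, 0.0664, -0.0004, 0.75]
```

Request:
step_arm:
  series: [0.007,0.002,0,0.05,0.0185,0.0065,0,0.13,0.032,0.013,0,0.23,0.0465,0.0215,0,0.34,0.0595,0.032,0,0.45,0.0715,0.0435,0,0.56,0.082,0.0565,0,0.67,0.089,0.0665,0,0.75]

```text
time: 7.45
tool_pos: [0.46, 0.0251, 0.0363]
tcp_rot: [0.911, 3.003, 0.001]
wrist_force: [1.5, 0.4, 1.8]
width: 0.119
grip_force: 30.0
```

```bash
python3 - <<'E'
from h import *
s=monitor.read_state();print(s['grip_force'],s['wrist_force'],s['torque'])
x,y,z=s['tool_pos'];h=np.array([.5742,.1225]);print(np.hypot(x-h[0],y-h[1]), 'door ang',-np.pi-np.arctan2(y-h[1],x-h[0])+0)
rel(*arc((x,y),h,[.08,.2,.32,.44,.56,.68,.78,.86,1.0,1.1,1.2],z,yaw(s)))
E
```

```text
29.95251953601837 [1.5389 0.4124 1.8402] [-0.0183 -0.2261 -0.0358]
0.15009382261763693 door ang -0.7062383492041455
t 7.45 tcp [0.46   0.0251 0.0363] yaw 0.982 q [ 0.0005  0.0738  2.2265 -0.0001  0.8381 -0.9814] w 0.119
[0.0114, 0.0037, -0.0, 0.08]
[0.0279, 0.011, -0.0001, 0.2]
[0.0434, 0.0202, -0.0001, 0.32]
[0.0576, 0.0312, -0.0001, 0.44]
[0.0705, 0.0438, -0.0001, 0.56]
[0.0817, 0.0578, -0.0001, 0.68]
[0.0898, 0.0705, -0.0001, 0.78]
[0.0953, 0.0812, -0.0001, 0.86]
[0.1027, 0.1008, -0.0001, 1.0]
[0.1064, 0.1153, -0.0001, 1.1]
[0.1086, 0.1302, -0.0001, 1.2]
```

Request:
step_arm:
  series: [0.0115,0.0035,0,0.08,0.028,0.011,0,0.2,0.0435,0.02,0,0.32,0.0575,0.031,0,0.44,0.0705,0.044,0,0.56,0.0815,0.058,0,0.68,0.09,0.0705,0,0.78,0.0955,0.081,0,0.86]

```text
time: 8.45
tool_pos: [0.4266, 0.1461, 0.0363]
tcp_rot: [2.079, 2.351, 0.006]
wrist_force: [4.4, -1.1, -1.5]
width: 0.119
grip_force: 29.9
```

```bash
python3 - <<'E'
from h import *
s=monitor.read_state();print(s['grip_force'],s['wrist_force'],s['torque'])
x,y,z=s['tool_pos'];h=np.array([.5742,.1225]);print(np.hypot(x-h[0],y-h[1]))
rel(*arc((x,y),h,[.08,.18,.28,.36,.4,.44],z,yaw(s)))
E
```

```text
29.931646585464478 [ 4.4278 -1.0532 -1.5384] [-0.307  -0.5872 -0.0769]
0.14944713369786736
t 8.45 tcp [0.4266 0.1461 0.0363] yaw 0.123 q [ 0.2751  0.0544  2.2473 -0.0009  0.8347  0.1529] w 0.119
[0.0113, 0.0038, 0.0, 0.08]
[0.025, 0.0097, 0.0001, 0.18]
[0.0381, 0.0171, 0.0001, 0.28]
[0.0479, 0.0238, 0.0001, 0.36]
[0.0526, 0.0275, 0.0001, 0.4]
[0.0572, 0.0313, 0.0002, 0.44]
```

Request:
step_arm:
  series: [0.0115,0.004,0,0.08,0.025,0.0095,0,0.18,0.038,0.017,0,0.28,0.048,0.024,0,0.36,0.0525,0.0275,0,0.4,0.0525,0.0275,0,0.4,0.0525,0.0275,0,0.4]

```text
time: 9.32
tool_pos: [0.4467, 0.2009, 0.0362]
tcp_rot: [2.503, 1.896, 0.005]
wrist_force: [3.6, -1.0, 5.5]
width: 0.115
grip_force: 30.5
```

Request:
step_arm:
  series: [0,0,0,0,0,0,0,0,0,0,0,0,0,0,0,0]
  gripper: 1

```text
time: 9.82
tool_pos: [0.4446, 0.2006, 0.0346]
tcp_rot: [-2.505, -1.896, 0.001]
wrist_force: [-0.1, 0.1, 0.7]
width: 0.952
grip_force: 0.0
```

Request:
step_arm:
  series: [0,0,-0.03,0,0,0,-0.07,0,0,0,-0.12,0,0,0,-0.17,0,0,0,-0.2,0,0,0,-0.22,0]

```text
time: 10.58
tool_pos: [0.4456, 0.201, 0.2571]
tcp_rot: [2.504, 1.896, 0.004]
wrist_force: [0.1, -0.1, -0.7]
width: 1.0
grip_force: 0.0
```

```bash
python3 - <<'E'
from h import *
# tongs pose from tips/ring/pin seen earlier
rel((.4725,-.1385,.20,1.57),(.36,-.05,.25,1.57+.165))
E
```

```text
t 10.57 tcp [0.4456 0.201  0.2571] yaw -0.275 q [ 0.3727 -0.1118  1.9589  0.0001  1.2918  0.6476] w 1.0
[-0.3195, 0.1179, 0.0568, -1.8449]
[-0.2648, -0.0142, 0.0066, -2.0099]
```

```bash
python3 - <<'E'
from h import *
rel((.473,.02,.16,1.73))
E
```

```text
t 10.57 tcp [0.4456 0.201  0.2571] yaw -0.275 q [ 0.3727 -0.1118  1.9589  0.0001  1.2918  0.6476] w 1.0
[-0.1669, 0.0753, 0.097, -2.0049]
```

Request:
step_arm:
  series: [-0.02,0.01,0,-0.18,-0.04,0.02,0,-0.36,-0.06,0.03,0,-0.54,-0.08,0.04,0,-0.72,-0.1,0.05,0,-0.9,-0.12,0.06,0.02,-1.08,-0.14,0.07,0.04,-1.26,-0.167,0.075,0.06,-1.44]

```text
time: 11.58
tool_pos: [0.472, 0.019, 0.1942]
tcp_rot: [0.623, 3.079, 0.0]
wrist_force: [0.4, 0.9, -0.5]
width: 0.996
grip_force: 0.0
```

```bash
python3 - <<'E'
from h import *
rel((.473,.02,.16,1.73))
E
```

```text
t 11.57 tcp [0.472  0.019  0.1942] yaw 1.171 q [-0.0125 -0.0984  2.0646  0.0001  1.1753 -1.184 ] w 0.996
[-0.0006, 0.0013, 0.0342, -0.5586]
```

Request:
step_arm:
  series: [0,0,0.02,-0.18,0,0,0.034,-0.36,0,0,0.034,-0.54,0,0,0.034,-0.56,0,0,0.034,-0.56]

```text
time: 12.2
tool_pos: [0.472, 0.0197, 0.1611]
tcp_rot: [-0.238, 3.132, -0.0]
wrist_force: [0.0, 0.3, 0.4]
width: 0.999
grip_force: 0.0
```

```bash
python3 - <<'E'
from h import *
st=monitor.read_state();p=viewer.read_camera('wrist');save(p,'w3.png');rel()
for l,z in [('spool_mid',.035),('spool',.012),('wax',.012),('door_handle',.047),('door_hinge',.047),('cabinet',0)]:
    for r in viewer.spot_point(p,l)[:2]: print(l,np.round(r['point'],1),round(r['score'],2),onz(p,r['point'],z,st))
for l in ('spool','wax'): print(l,[(np.round(r['extent'],1),r['score']) for r in viewer.boxes_of(p,l)[:2]])
E
```

```text
t 12.25 tcp [0.4721 0.0197 0.1612] yaw 1.723 q [-0.0111 -0.0675  2.1005  0.      1.108  -1.7339] w 0.997
wax [302.7 353.3] 0.6 [0.6532 0.0756 0.012 ]
door_handle [503.4 197.8] 0.82 [0.4466 0.202  0.047 ]
door_hinge [371.5 316.7] 0.68 [0.5729 0.1226 0.047 ]
cabinet [276.1 351.4] 0.64 [0.6656 0.0485 0.    ]
spool [(array([253.6, 347.1,  13.1,  -0.1]), 0.54)]
wax [(array([303.6, 344.7,  27.3,   5.6]), 0.63), (array([348.9, 279.8, 358.4, 278.7]), 0.34)]
```

View pics/w3.png

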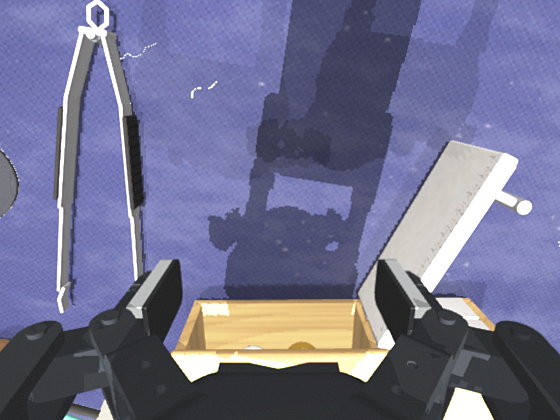

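The door is wide open, with its handle at (523,207). Inside the compartment only slivers show under the lintel: the spool's white flange near (254,348) and the wax near (303,346). I'll turn the wrist to look in at a flatter angle.

```bash
python3 - <<'E'
from h import *
rel((.427,-.06,.13,.80))
E
```

```text
t 12.65 tcp [0.4719 0.0196 0.161 ] yaw 1.725 q [-0.0112 -0.0673  2.1008 -0.      1.108  -1.7359] w 1.0
[0.0566, -0.0718, 0.031, 0.9247]
```

Request:
step_arm:
  series: [0.01,-0.012,0.005,0.18,0.02,-0.025,0.01,0.36,0.03,-0.04,0.015,0.54,0.04,-0.055,0.02,0.72,0.05,-0.07,0.03,0.9,0.0565,-0.072,0.031,0.925,0.0565,-0.072,0.031,0.925]

```text
time: 13.52
tool_pos: [0.4268, -0.0601, 0.13]
tcp_rot: [-1.178, -2.912, -0.0]
wrist_force: [0.5, 0.6, 0.4]
width: 0.999
grip_force: 0.0
```

```bash
python3 - <<'E'
from h import *
st=monitor.read_state();p=viewer.read_camera('wrist');save(p,'w4.png');rel()
np.save('w4pose.npy',T_of(p,st))
a=p['image'][230:380,360:560,::-1];cv2.imwrite('pics/w4c.png',cv2.resize(a,(800,600),interpolation=2))
for l,z in [('spool_mid',.035),('spool',.012),('wax',.012)]:
    for r in viewer.spot_point(p,l)[:2]: print(l,np.round(r['point'],1),round(r['score'],2),onz(p,r['point'],z,st))
for l in ('spool','wax'): print(l,[(np.round(r['extent'],1),r['score']) for r in viewer.boxes_of(p,l)[:2]])
E
```

```text
t 13.57 tcp [ 0.4273 -0.06    0.1303] yaw 0.802 q [-0.1974 -0.118   2.2082  0.0004  1.0507 -0.9995] w 0.999
spool [522.7 312.6] 0.77 [0.6657 0.0245 0.012 ]
spool [(array([523.7, 310.9,  32.4,  23.1]), 0.84), (array([ 53.4, 311.6,  42. ,  32.5]), 0.16)]
wax [(array([554.1, 273.6,  11.8,  30.2]), 0.61)]
```

View pics/w4c.png

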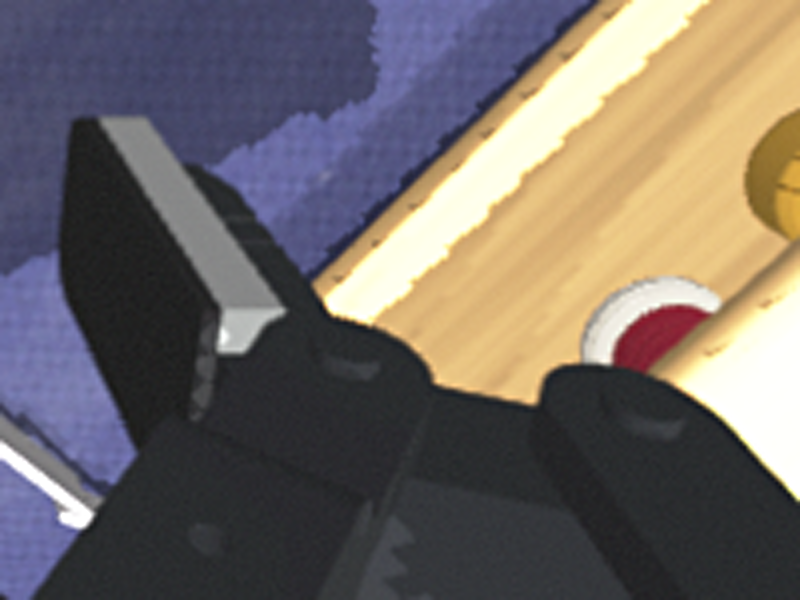

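The crop shows the spool's lower white flange (outline from (582,350) over (660,277) to (718,293)) with its red core, and the wax to its left at (790,180).

```bash
python3 - <<'E'
from h import *
from scipy.optimize import least_squares
st=monitor.read_state();p=viewer.read_camera('wrist')
pts=np.array([(583,345),(590,328),(604,308),(622,291),(645,280),(668,277),(692,281),(712,291)])/4.+[360,230]
a=np.linspace(0,2*np.pi,60)
def hull(c,zs=(.012,.021),r=.0165):
    q=np.array([proj(p,(c[0]+r*np.cos(t),c[1]+r*np.sin(t),z),st) for z in zs for t in a],np.float32); return cv2.convexHull(q)
f=lambda c:[cv2.pointPolygonTest(hull(c),(float(u),float(v)),True) for u,v in pts]
r=least_squares(f,[.666,.03],diff_step=1e-3);print('spool',r.x,np.round(r.fun,2))
C=R.from_euler('z',.16).as_matrix()[:2,:2];print('in cab',C.T@(r.x-[.668,.0525]))
# floor front edge, lower lintel edge check
for y in(-.05,0,.03):
    w=np.r_[np.array([.668,.0525])+C@[-.075,y],.012];print('floor edge',(proj(p,w,st)-[360,230])*4)
w=np.r_[np.array([.668,.0525])+C@[-.075,0],.085];print('top edge',(proj(p,w,st)-[360,230])*4)
rel((.40,-.1384,.28,1.57))
E
```

```text
spool [0.6699 0.0241] [-0.16  0.29  0.31 -0.2  -0.35 -0.1   0.22  0.1 ]
in cab [-0.0026 -0.0283]
floor edge [368.645  242.7757]
floor edge [534.8931  80.6041]
floor edge [640.9674 -23.2086]
top edge [808.0776 276.1825]
t 13.88 tcp [ 0.4275 -0.0599  0.1302] yaw 0.801 q [-0.197  -0.1174  2.2079  0.      1.0506 -0.9982] w 1.0
[-0.0349, -0.0754, -0.1498, -0.7689]
```

```bash
python3 - <<'E'
from h import *
rel((.42,-.138,.25,1.57))
E
```

```text
t 13.88 tcp [ 0.4275 -0.0599  0.1302] yaw 0.801 q [-0.197  -0.1174  2.2079  0.      1.0506 -0.9982] w 1.0
[-0.049, -0.0612, -0.1198, -0.7689]
```

Request:
step_arm:
  series: [-0.01,-0.012,-0.025,-0.15,-0.02,-0.025,-0.05,-0.32,-0.03,-0.037,-0.075,-0.5,-0.04,-0.05,-0.1,-0.67,-0.049,-0.061,-0.12,-0.77,-0.049,-0.061,-0.12,-0.77,-0.049,-0.061,-0.12,-0.77]

```text
time: 14.75
tool_pos: [0.4194, -0.1375, 0.249]
tcp_rot: [-0.004, -3.14, -0.001]
wrist_force: [0.2, 0.3, -1.0]
width: 1.0
grip_force: 0.0
```

```bash
python3 - <<'E'
from h import *
st=monitor.read_state();p=viewer.read_camera('wrist');save(p,'w5.png');rel()
for l,z in [('tongs_grip',.012),('tongs_tip',.012),('tongs',0)]:
    for r in viewer.spot_point(p,l)[:2]: print(l,np.round(r['point'],1),round(r['score'],2),onz(p,r['point'],z,st))
g=np.array([.472,-.1384]);d=R.from_euler('z',.012).as_matrix()[:2,:2]
im=p['image'][:,:,::-1].copy()
for x,y in [(0,0),(.1495,0),(-.1,0),(.04,.036),(.04,-.036),(-.04,.028),(-.04,-.028),(.1645,.0345),(.1645,-.0345)]:
    u=proj(p,(*(g+d@[x,y]),.012),st);cv2.circle(im,tuple(int(v) for v in np.round(u)),1,(0,0,255),-1)
a=im[60:330,150:400];cv2.imwrite('pics/w5c.png',cv2.resize(a,(555,600),interpolation=2))
E
```

```text
t 14.8 tcp [ 0.4191 -0.1373  0.2486] yaw 1.569 q [-0.3734 -0.2024  2.0518  0.0003  1.2944 -1.9426] w 0.999
```

View pics/w5c.png

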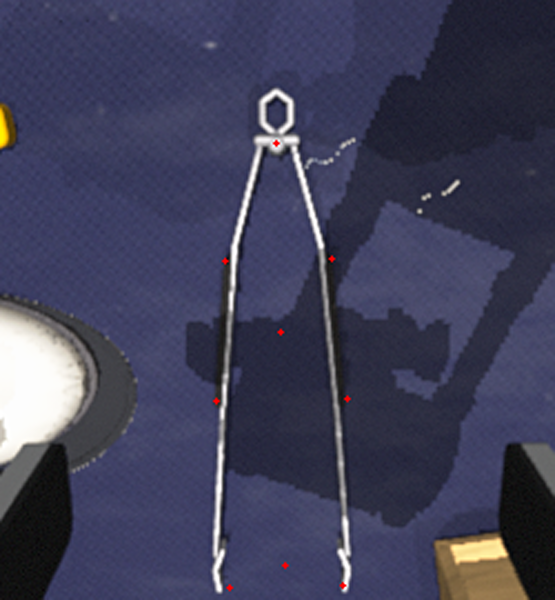

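The overlay fits the tongs: pin at (277,143) is spot on, and the tips at (219,590) and (347,590) put the midline about 2 mm right of my estimate. Grip is at (0.472, -0.139), yaw about 0.004.

```bash
python3 - <<'E'
from h import *
rel((.472,-.139,.06,1.575),(.472,-.139,.001,1.575))
E
```

```text
t 14.95 tcp [ 0.4192 -0.1374  0.2487] yaw 1.57 q [-0.3733 -0.2023  2.0515  0.0002  1.2945 -1.9435] w 0.997
[-0.0532, -0.0018, 0.1886, -0.0048]
[-0.0533, -0.0018, 0.2476, -0.0048]
```

Request:
step_arm:
  series: [-0.014,0,0.05,0,-0.028,-0.001,0.1,-0.005,-0.042,-0.002,0.15,-0.005,-0.053,-0.002,0.188,-0.005,-0.053,-0.002,0.215,-0.005,-0.053,-0.002,0.235,-0.005,-0.053,-0.002,0.247,-0.005,-0.053,-0.002,0.247,-0.005]

```text
time: 15.95
tool_pos: [0.4718, -0.1396, 0.0019]
tcp_rot: [0.007, -3.139, -0.001]
wrist_force: [-0.5, 0.8, 1.0]
width: 1.002
grip_force: 0.0
```

```bash
python3 - <<'E'
from h import *
rel((.472,-.139,.001,1.575)); print(monitor.read_state()['wrist_force'])
E
```

```text
t 15.95 tcp [ 0.4718 -0.1396  0.0019] yaw 1.575 q [-0.3384  0.1897  2.1757  0.      0.7786 -1.9135] w 1.002
[-0.0002, 0.0006, 0.0009, 0.0001]
[-0.4987  0.8018  1.0496]
```

Request:
step_arm:
  series: [0,0,0,0,0,0,0,0,0,0,0,0,0,0,0,0,0,0,0,0]
  gripper: 0.66
  newtons: 20

```text
time: 16.58
tool_pos: [0.4743, -0.1407, 0.0048]
tcp_rot: [-0.006, 3.138, -0.002]
wrist_force: [-0.8, 0.3, 5.4]
width: 0.66
grip_force: 6.4
```

Request:
step_arm:
  series: [0,0,-0.01,0,0,0,-0.03,0,0,0,-0.06,0,0,0,-0.08,0,0,0,-0.1,0,0,0,-0.1,0]

```text
time: 17.32
tool_pos: [0.4744, -0.1408, 0.1053]
tcp_rot: [-0.007, 3.137, -0.003]
wrist_force: [-0.6, -0.9, -1.4]
width: 0.66
grip_force: 4.4
```

```bash
python3 - <<'E'
from h import *
st=monitor.read_state();p=viewer.read_camera('wrist');save(p,'w6.png');rel(); print(st['grip_force'],st['wrist_force'],st['torque'])
for l in ('tongs_grip','tongs_tip'):
    for n,q in (('w',p),('top',viewer.read_camera('top')),('side',viewer.read_camera('side'))):
        for r in viewer.spot_point(q,l)[:1]: print(l,n,np.round(r['point'],1),round(r['score'],2),onz(q,r['point'],st['tool_pos'][2]+.011,st))
E
```

```text
t 17.38 tcp [ 0.4734 -0.1404  0.1039] yaw 1.575 q [-0.3388  0.0385  2.1131 -0.      0.9876 -1.9137] w 0.664
4.416004051454365 [-0.6142 -0.8825 -1.4179] [0.0241 0.028  0.0092]
tongs_grip top [356.2 239.8] 0.51 [ 0.4883 -0.13    0.1163]
tongs_grip side [296.1 158.1] 0.67 [ 0.4905 -0.1301  0.1163]Traceback (most recent call last):
  File "<stdin>", line 5, in <module>
ValueError: only the last four pictures can be asked about
```

View pics/w6.png

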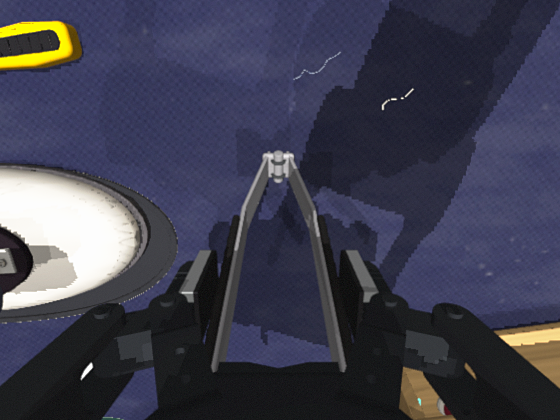

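The tongs are held symmetrically between the pads: hinge pin at (278,165), arms at columns 215–340, the cutter and iron untouched.

```bash
python3 - <<'E'
from h import *
st=monitor.read_state();p=viewer.read_camera('wrist')
M=R.from_rotvec(st['tcp_rot']).as_matrix()
W=lambda x,y,z:st['tool_pos']+M@np.array([x,y,z])
for x,z in [(.1,-.007),(.1,-.013),(.1,-.019),(.1,-.025),(.1,.005),(.11,-.012),(.12,-.007),(.095,-.012)]: print(x,z,proj(p,W(x,0,z),st))
im=p['image'];print(im[150:186:2,278].mean(1).round())
s=viewer.read_camera('side');t=viewer.read_camera('top')
for l in ('tongs_tip','tongs_grip','tongs'):
    rs=[]
    for q in (s,t):
        for r in viewer.spot_point(q,l)[:1]: print(l,np.round(r['point'],1),round(r['score'],2)); rs.append(ray(q,r['point']))
    if len(rs)==2: print(tri(rs))
for q,n in((s,'s'),(t,'t')): print(n,[proj(q,W(-.1495,y,-.007+dz)).round(1) for dz in (0,-.015,.015) for y in (-.03,.03)])
a=cv2.resize(s['image'][130:200,200:340,::-1],(800,400),interpolation=2);b=cv2.resize(t['image'][170:270,300:440,::-1],(280,200),interpolation=2)
c=np.zeros((600,800,3),np.uint8);c[:400]=a;c[400:,:280]=b;cv2.imwrite('pics/s7.png',c)
E
```

```text
0.1 -0.007 [272.8284  28.2982]
0.1 -0.013 [272.5628  24.9338]
0.1 -0.019 [272.2698  21.2218]
0.1 -0.025 [271.9449  17.1054]
0.1 0.005 [273.2911  34.1625]
0.11 -0.012 [272.4377  -6.5034]
0.12 -0.007 [272.5032 -34.5141]
0.095 -0.012 [272.6918  40.9628]
[189. 181. 185.  90.  93. 187. 183. 181. 181. 173.  82. 107. 185. 135.
  65.  73.  77.  82.]
tongs_tip [276.6 127.6] 0.68
tongs_tip [367.4 213.5] 0.66
(array([ 0.5527, -0.142 ,  0.2306]), [0.006198350495757199, 0.006198350495757261])
tongs_grip [298.4 155.5] 0.61
tongs_grip [360.3 240.1] 0.52
(array([ 0.4843, -0.1407,  0.1202]), [0.002644476479264173, 0.0026444764792640024])
tongs [293.  163.4] 0.73
tongs [357.2 236.4] 0.43
(array([ 0.5008, -0.1385,  0.0881]), [0.001600556962169318, 0.0016005569621695538])
s [array([257.3, 153.9]), array([258. , 164.4]), array([257.3, 150.4]), array([258. , 160.9]), array([257.4, 157.4]), array([258., 168.])]
t [array([367.3, 196.7]), array([347.8, 196.6]), array([368.4, 195.6]), array([348.7, 195.5]), array([366.2, 197.8]), array([346.9, 197.7])]
```

View pics/s7.png

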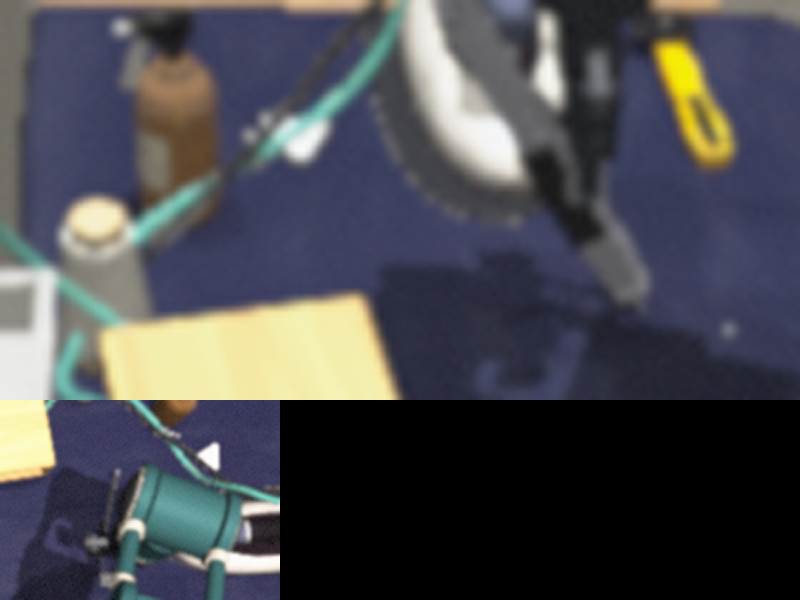

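Useful check: the tongs have pitched in the pads (side view: hinge end low at about (630,290), tips up; triangulated tip z ≈ 0.23). I'll lower them so the hinge end is levelled on the table, then regrip tighter and slightly nearer the hinge.

Request:
step_arm:
  series: [0,0,0.015,0,0,0,0.03,0,0,0,0.045,0,0,0,0.06,0,0,0,0.07,0,0,0,0.08,0,0,0,0.09,0,0,0,0.097,0]

```text
time: 19.18
tool_pos: [0.4725, -0.1401, 0.0051]
tcp_rot: [0.007, -3.141, -0.0]
wrist_force: [-0.5, 0.2, -0.4]
width: 0.664
grip_force: 0.0
```

```bash
python3 - <<'E'
from h import *
st=monitor.read_state();rel();print(st['grip_force'],st['wrist_force'],st['torque'])
s=viewer.read_camera('side');t=viewer.read_camera('top');p=viewer.read_camera('wrist');save(p,'w8.png');save(s,'s8.png')
for l in ('tongs_tip','tongs_grip'):
    rs=[]
    for q in (s,t):
        for r in viewer.spot_point(q,l)[:1]: print(l,np.round(r['point'],1),round(r['score'],2)); rs.append(ray(q,r['point']))
    if len(rs)==2: print(tri(rs))
M=R.from_rotvec(st['tcp_rot']).as_matrix()
print('pin expected',proj(p,st['tool_pos']+M@np.array([.1,0,-.008]),st))
im=p['image'];print(im[0:60:4,268:290].mean((1,2)).round())
E
```

```text
t 19.18 tcp [ 0.4725 -0.1401  0.0051] yaw 1.575 q [-0.3388  0.1845  2.174  -0.      0.7838 -1.9137] w 0.664
0.0 [-0.5025  0.1938 -0.4457] [-0.0098 -0.011   0.0311]
tongs_tip [237.4 181.3] 0.8
tongs_tip [348.3 181.2] 0.53
(array([ 0.6935, -0.1285,  0.0218]), [0.0006887667682456987, 0.0006887667682457013])
tongs_grip [278.8 180.2] 0.77
tongs_grip [354.2 224.3] 0.44
(array([ 0.5496, -0.1452,  0.0099]), [0.0030867970706091727, 0.003086797070609172])
pin expected [272.7858  27.7594]
[177. 179. 175. 178. 182. 176. 173. 173. 167. 171. 176. 173. 173. 174.
 172.]
```

Request:
step_arm:
  series: [0,0,0,0,0,0,0,0,0,0,0,0]
  gripper: 1

```text
time: 19.9
tool_pos: [0.4728, -0.1402, 0.006]
tcp_rot: [-0.007, 3.141, -0.0]
wrist_force: [0.0, -0.3, -0.0]
width: 1.001
grip_force: 0.0
```

Request:
step_arm:
  series: [0,0,-0.05,0,0,0,-0.1,0,0,0,-0.15,0,0,0,-0.2,0,0,0,-0.25,0,0,0,-0.25,0]

```text
time: 20.65
tool_pos: [0.4758, -0.1412, 0.2616]
tcp_rot: [-0.007, 3.132, -0.006]
wrist_force: [1.0, 0.2, 0.3]
width: 1.003
grip_force: 0.0
```

```bash
python3 - <<'E'
from h import *
st=monitor.read_state();p=viewer.read_camera('wrist');save(p,'w9.png');rel()
for l,z in [('tongs_grip',.012),('tongs_tip',.012),('tongs',0),('white_cone',0)]:
    for r in viewer.spot_point(p,l)[:1]: print(l,np.round(r['point'],1),round(r['score'],2),onz(p,r['point'],z,st))
E
```

```text
t 20.7 tcp [ 0.4742 -0.1406  0.2586] yaw 1.575 q [-0.3387 -0.1028  1.9481 -0.      1.2909 -1.9137] w 1.005
tongs_tip [500.8 248.9] 0.26 [0.5898 0.1495 0.012 ]
white_cone [299.8 353.1] 0.74 [ 0.7691 -0.107   0.    ]
```

View pics/w9.png

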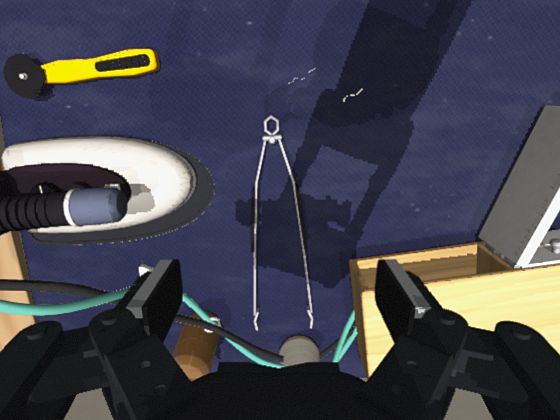

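The tongs lie flat and intact farther forward: ring (271,124), pin (272,137), tips (256,325) and (311,325). They clear the white cone at (299,345). That was my 11th picture, one over the limit of 10, so I'll work from numbers only now.

```bash
python3 - <<'E'
from h import *
st=monitor.read_state();p=viewer.read_camera('wrist')
P={n:onz(p,px,.012,st)[:2] for n,px in dict(ring=(271,124),pin=(272,137.5),tipR=(256,325),tipL=(311,325)).items()};print(P)
m=(P['tipL']+P['tipR'])/2;d=m-P['pin'];L=np.linalg.norm(d);a=np.arctan2(d[1],d[0]);u=d/L
g=P['pin']+u*.1;print('len',L,'yaw',a,'grip',g)
q=g-u*.008;rel((*q,.06,a+np.pi/2),(*q,.003,a+np.pi/2))
E
```

```text
{'ring': array([ 0.4243, -0.1459]), 'pin': array([ 0.4394, -0.1448]), 'tipR': array([ 0.6934, -0.1673]), 'tipL': array([ 0.6932, -0.092 ])}
len 0.25436240441131863 yaw 0.059614053206502295 grip [ 0.5392 -0.1388]
t 20.95 tcp [ 0.4716 -0.1397  0.2538] yaw 1.575 q [-0.3387 -0.0991  1.9535 -0.      1.2909 -1.9138] w 1.003
[-0.0604, -0.0001, 0.1936, -0.0554]
[-0.0606, -0.0001, 0.2506, -0.0554]
```

Request:
step_arm:
  series: [-0.015,0,0.05,0,-0.03,0,0.1,-0.03,-0.045,0,0.15,-0.055,-0.06,0,0.193,-0.055,-0.0605,0,0.22,-0.055,-0.0605,0,0.24,-0.055,-0.0605,0,0.2505,-0.055,-0.0605,0,0.2505,-0.055]

```text
time: 21.95
tool_pos: [0.532, -0.1395, 0.0041]
tcp_rot: [0.093, -3.137, -0.001]
wrist_force: [0.1, -0.1, -0.2]
width: 1.001
grip_force: 0.0
```

Request:
step_arm:
  series: [0,0,0,0,0,0,0,0,0,0,0,0,0,0,0,0,0,0,0,0]
  gripper: 0.61
  newtons: 30

```text
time: 22.58
tool_pos: [0.5351, -0.1404, 0.0077]
tcp_rot: [-0.093, 3.136, -0.002]
wrist_force: [-0.6, 1.0, 6.3]
width: 0.611
grip_force: 8.6
```

```bash
cat > chk.py <<'E'
from h import *
# pitch check: bright pin/arms row in the wrist picture near the centre columns vs. prediction for level tongs
def chk(gx):
    st=monitor.read_state();p=viewer.read_camera('wrist');rel();print('grip',round(st['grip_force'],1),'F',st['wrist_force'],'tq',st['torque'])
    M=R.from_rotvec(st['tcp_rot']).as_matrix();W=lambda v:st['tool_pos']+M@np.array(v)
    for t in (-.2,0,.2):
        c,s=np.cos(t),np.sin(t);r=.1-gx
        print('pitch',t,'pin px',proj(p,W([r*c,0,-.009+r*s]),st))
    g=p['image'].astype(float); sat=g.max(2)-g.min(2); m=(sat<25)&(g.mean(2)>150); m[240:]=0; m[:,:200]=0; m[:,350:]=0
    n,l,s_,c_=cv2.connectedComponentsWithStats(m.astype(np.uint8))
    for i in range(1,n):
        if s_[i,4]>8: print('blob',s_[i],c_[i])
E
python3 -c "
from chk import *
chk(-.008)"
```

```text
t 22.62 tcp [ 0.5351 -0.1404  0.0078] yaw 1.63 q [-0.3017  0.2765  2.049   0.0002  0.812  -1.9318] w 0.613
grip 8.6 F [-0.5717  1.0278  6.3123] tq [0.1098 0.0535 0.0924]
pitch -0.2 pin px [271.4701  -9.5053]
pitch 0 pin px [272.6037   2.0468]
pitch 0.2 pin px [273.4643  21.7672]
blob [ 225    0  102  240 5099] [271.3471  99.5672]
blob [234 190   2  49  68] [234.7206 212.0882]
blob [317 196   2  17  27] [317.3704 205.2963]
blob [318 214   2  25  30] [318.2 226.6]
```

Request:
step_arm:
  series: [0,0,-0.004,0,0,0,-0.008,0,0,0,-0.013,0,0,0,-0.02,0,0,0,-0.03,0,0,0,-0.04,0,0,0,-0.04,0]

```text
time: 23.5
tool_pos: [0.5344, -0.1403, 0.0469]
tcp_rot: [-0.093, 3.138, -0.001]
wrist_force: [0.2, -0.2, -1.3]
width: 0.612
grip_force: 6.8
```

```bash
python3 -c "
from chk import *
chk(-.008)
s=viewer.read_camera('side');t=viewer.read_camera('top')
for l in ('tongs_tip','tongs_grip'):
    rs=[]
    for q in (s,t):
        for r in viewer.spot_point(q,l)[:1]: print(l,np.round(r['point'],1),round(r['score'],2)); rs.append(ray(q,r['point']))
    if len(rs)==2: print(tri(rs))
"
```

```text
t 23.55 tcp [ 0.5338 -0.1401  0.0462] yaw 1.63 q [-0.3017  0.2201  2.0317 -0.      0.8883 -1.9318] w 0.612
grip 6.8 F [ 0.1638 -0.2047 -1.2823] tq [-0.0229 -0.0255 -0.0352]
pitch -0.2 pin px [271.4699  -9.5082]
pitch 0 pin px [272.6034   2.0444]
pitch 0.2 pin px [273.464   21.7653]
blob [ 225    0   86  240 3393] [263.7403  83.494 ]
tongs_tip [235.5 176.1] 0.8
tongs_tip [349.7 179.7] 0.54
(array([ 0.6963, -0.1301,  0.0426]), [0.0039243771555337, 0.003924377155533613])
tongs_grip [283.1 169.1] 0.97
tongs_grip [354.6 223.7] 0.61
(array([ 0.539 , -0.1341,  0.0694]), [0.005730388257901431, 0.005730388257901491])
```

```bash
cat > tip.py <<'E'
from h import *
def tip(gx=-.008):
    st=monitor.read_state();M=R.from_rotvec(st['tcp_rot']).as_matrix();u=-M[:,0];g=st['tool_pos']+np.array([0,0,.009]);L=.1495-gx
    for n in ('side','top'):
        q=viewer.read_camera(n)
        for l,k in (('tongs_tip',L),('tongs_grip',-gx)):
            print(n,l,'level px',proj(q,g+u*k).round(1),'+10mm z',proj(q,g+u*k+[0,0,.01]).round(1),[ (np.round(r['point'],1).tolist(),round(r['score'],2)) for r in viewer.spot_point(q,l)[:1]])
        if n=='side': cv2.imwrite('pics/side_t%.2f.png'%st['time'],q['image'][:,:,::-1])
        print(n,[ (np.round(r['extent'],1).tolist(),round(r['score'],2)) for r in viewer.boxes_of(q,'tongs')[:1]])
E
python3 -c "
from tip import *
tip()
p=viewer.read_camera('wrist');g=p['image'].astype(int)
for r in (10,60,120,180,230):
    row=g[r]; m=((row.max(1)-row.min(1))<25)&(row.mean(1)>100); x=np.flatnonzero(m); x=x[(x>200)&(x<350)]; print(r,np.split(x,np.flatnonzero(np.diff(x)>1)+1).__len__(), [ (int(s[0]),int(s[-1])) for s in np.split(x,np.flatnonzero(np.diff(x)>1)+1) if len(s)])
"
```

```text
side tongs_tip level px [238.2 173.9] +10mm z [238.1 171.6] [([236.2, 178.5], 0.56)]
side tongs_grip level px [280.8 171.2] +10mm z [280.9 168.9] [([280.2, 173.1], 0.9)]
side [([275.0, 174.6, 81.7, 15.1], 0.56)]
top tongs_tip level px [350.8 179.5] +10mm z [351.3 178.7] [([348.0, 181.7], 0.51)]
top tongs_grip level px [354.8 225.7] +10mm z [355.4 225.2] [([355.4, 225.7], 0.62)]
top [([346.6, 207.2, 7.1, 63.5], 0.53)]
10 2 [(247, 259), (282, 293)]
60 1 [(241, 301)]
120 2 [(238, 244), (302, 308)]
180 2 [(228, 234), (316, 321)]
230 2 [(227, 231), (322, 325)]
```

```bash
python3 -c "
from h import *
st=monitor.read_state();p=viewer.read_camera('wrist');save(p,'w10.png')
M=R.from_rotvec(st['tcp_rot']).as_matrix();W=lambda v:st['tool_pos']+M@np.array(v)
for t in (-.2,-.1,0,.1,.2):
    c,s=np.cos(t),np.sin(t)
    print(t,[proj(p,W([r*c,y,-.009+r*s]),st).round(1).tolist() for r,y in ((.032,-.0235),(.032,.0235),(.06,-.015),(.092,-.006),(.092,.006))])
g=p['image'].astype(int)
for r in range(0,240,12):
    row=g[r]; m=((row.max(1)-row.min(1))<25)&(row.mean(1)>110); x=np.flatnonzero(m); x=x[(x>200)&(x<350)]; print(r, [ (int(s[0]),int(s[-1])) for s in np.split(x,np.flatnonzero(np.diff(x)>1)+1) if len(s)>1])
"
```

```text
-0.2 [[215.4, 211.8], [331.6, 211.7], [231.7, 145.6], [253.1, 49.5], [290.9, 49.5]]
-0.1 [[216.7, 208.2], [330.5, 208.1], [233.6, 141.1], [255.0, 48.8], [289.9, 48.7]]
0 [[218.0, 205.4], [329.4, 205.3], [235.5, 138.4], [256.6, 50.9], [289.1, 50.8]]
0.1 [[219.3, 203.4], [328.3, 203.3], [237.4, 137.4], [258.1, 55.2], [288.4, 55.1]]
0.2 [[220.6, 202.3], [327.2, 202.2], [239.0, 137.9], [259.4, 61.3], [287.7, 61.2]]
0 [(258, 283)]
12 [(247, 256), (285, 293)]
24 [(248, 256), (285, 293)]
36 [(249, 256), (285, 293)]
48 [(255, 268), (275, 286)]
60 [(241, 301)]
72 [(245, 252), (259, 263), (265, 277), (282, 283), (292, 298)]
84 [(243, 250), (294, 301)]
96 [(241, 248), (297, 303)]
108 [(240, 246), (300, 306)]
120 [(238, 244), (302, 308)]
132 [(236, 242), (305, 311)]
144 [(234, 240), (309, 312)]
156 [(232, 238), (311, 315)]
168 [(230, 236), (314, 317)]
180 [(228, 234), (317, 320)]
192 [(227, 232), (319, 323)]
204 [(225, 231), (321, 324)]
216 [(226, 231), (322, 325)]
228 [(227, 231), (322, 324)]
```

```bash
python3 -c "
from h import *
st=monitor.read_state();M=R.from_rotvec(st['tcp_rot']).as_matrix();u=-M[:,0];v=M[:,1];g=st['tool_pos']+[0,0,.0042]
im=sum(viewer.read_camera('side')['image'].astype(float) for _ in range(3))/3
q=viewer.read_camera('side')
for x in (.07,.10,.13,.15,.165):
  for s in (1,-1):
    y=s*(.021+.0052*(x-.02)/.13*0 + .0)
    print(x,s,proj(q,g+u*(x+.008)+v*s*.024).round(1),end=' ')
  print()
d=im[158:192,228:272].min(2).round().astype(int)
print('cols 228..271 step2');
for r in range(len(d)): print(158+r,*d[r,::2])
"
```

```text
0.07 1 [261.5 177.7] 0.07 -1 [260.2 169.2] 
0.1 1 [252.9 178.2] 0.1 -1 [251.7 169.7] 
0.13 1 [244.3 178.7] 0.13 -1 [243.3 170.2] 
0.15 1 [238.5 179.1] 0.15 -1 [237.6 170.6] 
0.165 1 [234.1 179.4] 0.165 -1 [233.3 170.8] 
cols 228..271 step2
158 98 57 45 45 45 66 66 64 92 87 65 87 127 94 58 58 60 59 59 59 71 75
159 96 57 44 45 56 74 63 69 84 74 58 61 74 65 59 60 59 59 59 60 64 70
160 97 59 44 54 81 82 59 68 68 63 59 58 60 58 59 58 60 60 60 61 60 72
161 95 60 57 91 98 81 59 63 60 60 59 59 59 59 60 59 58 60 61 60 60 70
162 88 62 106 121 90 74 59 60 59 58 59 59 59 59 59 59 58 60 63 62 62 64
163 73 87 128 117 81 70 57 59 58 58 60 59 60 61 60 58 59 61 62 61 61 62
164 82 115 126 99 78 63 56 57 60 59 59 59 60 61 62 59 60 60 62 63 61 60
165 113 124 107 91 74 58 52 57 58 60 60 59 61 62 60 59 59 60 62 66 62 58
166 121 118 86 90 66 55 51 54 58 58 60 62 65 66 62 62 63 63 68 87 82 68
167 127 106 86 82 59 53 56 61 61 59 67 76 89 92 82 79 87 83 82 111 108 90
168 125 99 91 74 61 62 85 95 85 72 81 95 117 120 106 104 114 106 98 112 111 98
169 111 96 108 97 79 87 123 128 112 92 94 100 118 122 110 108 115
[... 1082 characters left out ...]
 78 94 108 109 112 117 132 150 150 160 167 168 166 167 167 158 102 45 43 42
185 112 121 117 126 141 146 143 145 154 166 169 174 177 175 171 170 170 162 113 49 43 44
186 140 154 151 157 167 166 160 158 161 166 173 176 179 177 171 170 171 164 124 61 42 44
187 162 171 170 173 176 169 164 163 163 165 172 175 179 178 171 171 171 166 138 72 42 43
188 170 174 174 175 178 169 164 163 164 165 171 175 178 179 172 171 172 168 148 78 42 45
189 173 173 173 176 178 171 164 164 165 165 170 174 177 179 173 171 172 170 155 88 45 43
190 172 172 173 173 178 172 164 164 165 165 169 173 176 180 175 172 172 172 161 101 46 43
191 172 173 173 173 178 173 165 164 165 166 169 171 175 179 177 172 173 173 165 113 50 43
```

Row by row, the arms in the side picture match the level prediction to about 0.3 px, so the tongs are held level. Next I'll move the tongs out in front of the opening.

```bash
python3 - <<'E'
from h import *
S=np.array([.670,.0241]);a=.16;u=np.array([np.cos(a),np.sin(a)])
pre=S-u*.27
rel((.41,-.13,.05,1.63),(*pre,.05,a+np.pi/2)); print(pre)
E
```

```text
t 24.55 tcp [ 0.5332 -0.1399  0.0454] yaw 1.63 q [-0.3017  0.221   2.0323 -0.      0.8883 -1.9318] w 0.615
[0.1224, 0.0172, -0.0046, 0.0]
[0.1224, 0.1284, -0.0046, -0.1008]
[ 0.4034 -0.0189]
```

Request:
step_arm:
  series: [0.01,0,-0.003,0,0.025,0.003,-0.005,0,0.045,0.006,-0.005,0,0.065,0.01,-0.005,0,0.085,0.013,-0.005,0,0.105,0.016,-0.005,0,0.118,0.02,-0.005,0,0.122,0.03,-0.005,-0.01]

```text
time: 25.55
tool_pos: [0.4086, -0.1169, 0.0504]
tcp_rot: [-0.108, 3.14, 0.0]
wrist_force: [0.4, -0.6, -0.3]
width: 0.609
grip_force: 6.8
```

Request:
step_arm:
  series: [0,0.013,0,-0.01,0,0.03,0,-0.03,0,0.047,0,-0.05,0,0.065,0,-0.07,0,0.082,0,-0.09,0,0.092,0,-0.09,0,0.098,0,-0.09,0,0.098,0,-0.09]

```text
time: 26.55
tool_pos: [0.403, -0.0191, 0.0504]
tcp_rot: [-0.251, 3.131, -0.0]
wrist_force: [1.0, -0.6, -1.7]
width: 0.614
grip_force: 6.8
```

```bash
cat > pitch.py <<'E'
from h import *
def arms(gx=-.008,half=.024,zz=.0042,xs=(.06,.09,.12,.14,.16)):
    st=monitor.read_state();M=R.from_rotvec(st['tcp_rot']).as_matrix();u=-M[:,0];v=M[:,1];g=st['tool_pos']+[0,0,zz]
    q=viewer.read_camera('side');im=q['image'].astype(float)+viewer.read_camera('side')['image'];im=im.min(2)/2
    for x in xs:
        for s in (1,-1):
            c=proj(q,g+u*(x-gx)+v*s*half); k=int(round(c[0]));r=int(round(c[1]))
            w=im[r-6:r+7,k-1:k+2].mean(1); w2=np.clip(w-np.median(w)-8,0,None)
            print(x,s,'pred',c.round(1),'seen row',round(float((w2*np.arange(r-6,r+7)).sum()/max(w2.sum(),1e-6)),1),'pk',r-6+int(w.argmax()),w.max().round())
E
python3 - <<'E'
from pitch import *
arms()
st=monitor.read_state();print(st['grip_force'],st['wrist_force'])
S=np.array([.670,.0241]);a=.16;u=np.array([np.cos(a),np.sin(a)])
rel(*[(*(S-u*k),.034,a+np.pi/2) for k in (.27,.1575)])
p=viewer.read_camera('wrist');g=p['image'].astype(int)
for r in (48,60,72,120,204):
    row=g[r]; m=((row.max(1)-row.min(1))<25)&(row.mean(1)>110); x=np.flatnonzero(m); x=x[(x>200)&(x<350)]; print(r, [ (int(s[0]),int(s[-1])) for s in np.split(x,np.flatnonzero(np.diff(x)>1)+1) if len(s)>1])
E
```

```text
0.06 1 pred [306.6 199.5] seen row 199.5 pk 199 100.0
0.06 -1 pred [302.8 190.3] seen row 189.9 pk 189 116.0
0.09 1 pred [297.7 200.7] seen row 201.1 pk 201 103.0
0.09 -1 pred [294.2 191.4] seen row 191.3 pk 191 109.0
0.12 1 pred [288.9 202. ] seen row 202.0 pk 202 118.0
0.12 -1 pred [285.5 192.6] seen row 191.8 pk 191 128.0
0.14 1 pred [282.9 202.8] seen row 202.5 pk 202 148.0
0.14 -1 pred [279.6 193.4] seen row 193.0 pk 193 142.0
0.16 1 pred [276.9 203.6] seen row 203.6 pk 203 148.0
0.16 -1 pred [273.8 194.2] seen row 193.7 pk 193 129.0
6.838268882129341 [-0.2861  0.4464 -1.2974]
t 26.65 tcp [ 0.4031 -0.0196  0.0505] yaw 1.73 q [-0.1101 -0.0593  2.3276 -0.0002  0.8731 -1.84  ] w 0.61
[-0.0005, 0.0006, 0.0165, -0.0008]
[-0.113, 0.0007, 0.0165, -0.0008]
48 [(255, 268), (274, 286)]
60 [(241, 301)]
72 [(245, 254), (259, 284), (289, 298)]
120 [(238, 247), (300, 308)]
204 [(225, 236), (300, 302), (316, 326)]
```

Request:
step_arm:
  series: [0,0.0005,0.008,0,-0.002,0.0005,0.0165,0,-0.012,0.0005,0.0165,0,-0.027,0.0005,0.0165,0,-0.042,0.0005,0.0165,0,-0.057,0.0005,0.0165,0,-0.067,0.0005,0.0165,0,-0.07,0.0005,0.0165,0]

```text
time: 27.7
tool_pos: [0.4728, -0.0077, 0.034]
tcp_rot: [-0.25, 3.131, -0.0]
wrist_force: [-0.5, -0.0, -0.7]
width: 0.612
grip_force: 6.8
```

Request:
step_arm:
  series: [-0.005,0,0,0,-0.012,0,0,0,-0.02,0,0,0,-0.028,0,0,0,-0.036,0,0,0,-0.041,0,0,0,-0.043,0,0,0,-0.043,0,0,0]

```text
time: 28.7
tool_pos: [0.5143, -0.001, 0.0338]
tcp_rot: [0.25, -3.131, -0.0]
wrist_force: [0.7, -0.4, -2.0]
width: 0.613
grip_force: 6.8
```

```bash
python3 - <<'E'
from pitch import *
st=monitor.read_state();print(st['grip_force'],st['wrist_force'],st['torque'])
S=np.array([.670,.0241]);a=.16;u=np.array([np.cos(a),np.sin(a)])
rel((*(S-u*.1575),.034,a+np.pi/2))
p=viewer.read_camera('wrist');print([(l,[(np.round(r['extent'],0),round(r['score'],2)) for r in viewer.boxes_of(p,l)[:1]]) for l in('spool','wax','tongs')])
arms(xs=(.045,.06))
E
```

```text
6.83718116953969 [ 0.6558 -0.3803 -1.9542] [ 0.003   0.0154 -0.0289]
t 28.7 tcp [ 0.5143 -0.001   0.0338] yaw 1.73 q [-0.0503  0.1751  2.1159 -0.      0.8509 -1.7804] w 0.613
[-0.0002, -0.0001, -0.0002, -0.0007]
[('spool', [(array([509., 300., 102., 182.]), 0.57)]), ('wax', []), ('tongs', [(array([279., 178., 121., 357.]), 0.64)])]
0.045 1 pred [277.6 207.3] seen row 204.6 pk 201 64.0
0.045 -1 pred [274.4 197.9] seen row 197.8 pk 197 104.0
0.06 1 pred [273.1 207.9] seen row 212.8 pk 214 129.0
0.06 -1 pred [270.1 198.4] seen row 198.2 pk 198 105.0
```

Request:
step_arm:
  series: [0,0,0,0,0,0,0,0,0,0,0,0,0,0,0,0,0,0,0,0]
  gripper: 0
  newtons: 30

```text
time: 29.62
tool_pos: [0.5144, -0.001, 0.0339]
tcp_rot: [0.25, -3.132, -0.0]
wrist_force: [0.5, 0.1, -0.7]
width: 0.519
grip_force: 34.5
```

Width 0.519 (about 44 mm) matches the tips resting on the core. I'll lift 7 mm and withdraw.

Request:
step_arm:
  series: [0,0,-0.003,0,0,0,-0.007,0,0.006,0,-0.007,0,0.016,0,-0.007,0,0.028,0,-0.007,0,0.04,0,-0.007,0,0.05,0,-0.007,0,0.055,0,-0.007,0]

```text
time: 30.62
tool_pos: [0.4591, -0.0098, 0.0408]
tcp_rot: [0.249, -3.131, -0.0]
wrist_force: [-0.1, -0.7, -1.5]
width: 0.518
grip_force: 34.5
```

Request:
step_arm:
  series: [0.008,0,0,0,0.02,0,0,0,0.035,0,0,0,0.05,0,0,0,0.06,0,0,0,0.067,0,0,0,0.07,0,0,0,0.07,0,0,0]

```text
time: 31.62
tool_pos: [0.3912, -0.0209, 0.0411]
tcp_rot: [-0.25, 3.131, -0.0]
wrist_force: [-0.0, 0.8, -0.9]
width: 0.521
grip_force: 34.5
```

```bash
python3 - <<'E'
from pitch import *
st=monitor.read_state();print(st['grip_force'],st['wrist_force'],st['torque']);rel()
M=R.from_rotvec(st['tcp_rot']).as_matrix();w=st['tool_pos']-M[:,0]*.1575+[0,0,.0042];print('expected spool',w)
rs=[]
for n in('side','top'):
    q=viewer.read_camera(n);print(n,proj(q,w).round(1),[(l,[(np.round(r['point'],1).tolist(),round(r['score'],2)) for r in viewer.spot_point(q,l)[:1]]) for l in('spool_mid','tongs_tip')])
arms(half=.02)
E
```

```text
34.50813353061676 [-0.0461  0.7505 -0.9311] [0.018  0.0153 0.0121]
t 31.62 tcp [ 0.3912 -0.0209  0.0411] yaw 1.73 q [-0.1169 -0.0673  2.3569  0.      0.8515 -1.8469] w 0.521
expected spool [0.5467 0.0041 0.0453]
side [281.9 200. ] [('spool_mid', [([281.4, 203.1], 0.48)]), ('tongs_tip', [([282.6, 204.4], 0.62)])]
top [308.9 224. ] [('spool_mid', [([306.6, 225.4], 0.49)]), ('tongs_tip', [([309.3, 223.7], 0.52)])]
0.06 1 pred [309.5 200.4] seen row 198.6 pk 201 100.0
0.06 -1 pred [306.4 192.8] seen row 193.6 pk 194 101.0
0.09 1 pred [300.8 201.6] seen row 201.2 pk 202 104.0
0.09 -1 pred [297.8 193.9] seen row 194.7 pk 195 104.0
0.12 1 pred [292.  202.9] seen row 202.3 pk 202 132.0
0.12 -1 pred [289.1 195.1] seen row 196.5 pk 196 185.0
0.14 1 pred [286.1 203.7] seen row 199.9 pk 198 244.0
0.14 -1 pred [283.3 195.9] seen row 196.6 pk 198 242.0
0.16 1 pred [280.2 204.5] seen row 199.9 pk 198 226.0
0.16 -1 pred [277.5 196.6] seen row 197.9 pk 198 134.0
```

The spool is out and in the tongs. Now the lift.

Request:
step_arm:
  series: [0,0,-0.008,0,0,0,-0.025,0,0,0,-0.05,0,0,0,-0.08,0,0,0,-0.11,0,0,0,-0.14,0,0,0,-0.165,0,0,0,-0.185,0]

```text
time: 33.02
tool_pos: [0.3913, -0.0208, 0.2278]
tcp_rot: [-0.25, 3.13, -0.001]
wrist_force: [0.4, -0.3, -1.5]
width: 0.523
grip_force: 34.5
```

Request:
step_arm:
  series: [0,0,-0.01,0,0,0,-0.015,0,0,0,-0.015,0,0,0,-0.015,0,0,0,-0.015,0,0,0,-0.015,0,0,0,-0.015,0,0,0,-0.015,0]

```text
time: 34.02
tool_pos: [0.391, -0.0208, 0.2409]
tcp_rot: [-0.25, 3.132, -0.0]
wrist_force: [-0.1, 0.3, -1.2]
width: 0.519
grip_force: 34.5
```

```bash
python3 - <<'E'
from pitch import *
st=monitor.read_state();print(st['grip_force'],st['wrist_force'],abs(st['joint_vel']).max());rel()
M=R.from_rotvec(st['tcp_rot']).as_matrix();w=st['tool_pos']-M[:,0]*.1575+[0,0,.0042];print('expected spool',w)
rs=[]
for n in('side','top'):
    q=viewer.read_camera(n);d=[viewer.spot_point(q,l)[:1] for l in('spool_mid','tongs_tip')]
    print(n,proj(q,w).round(1),[[(np.round(r['point'],1).tolist(),round(r['score'],2)) for r in x] for x in d])
    if d[0]: rs.append(ray(q,d[0][0]['point']))
    for l,z in (('door_handle',.047),):
        print([onz(q,r['point'],z) for r in viewer.spot_point(q,l)[:1]])
    c=proj(q,w).astype(int);print('bright',np.argwhere(q['image'][c[1]-12:c[1]+13,c[0]-12:c[0]+13].min(2)>180).mean(0)-12)
if len(rs)==2: print(tri(rs))
E
```

```text
34.506676197052 [-0.1218  0.3033 -1.2201] 0.0010302567190071058
t 34.02 tcp [ 0.391  -0.0208  0.2409] yaw 1.73 q [-0.1168 -0.3073  2.146  -0.      1.3029 -1.8468] w 0.519
expected spool [0.5465 0.0041 0.2451]
side [283.6 150.8] [[([284.8, 151.5], 0.48)], [([282.8, 152.2], 0.87)]]
[array([0.4539, 0.1999, 0.047 ])]
bright [-2.9899  1.4372]
top [315.8 212.1] [[([317.0, 217.1], 0.69)], [([316.6, 213.3], 0.75)]]
[array([0.4459, 0.2026, 0.047 ])]
bright [-1.8182 -1.3732]
(array([ 0.5383, -0.001 ,  0.237 ]), [0.0041323225321081, 0.004132322532107916])
```

The spool is held steady at z ≈ 0.24 m and the door is still open, so I'm handing in.

```bash
python3 -c "
from workcell import job
print(job.finish_job())"
```

```text
the job is handed in; nothing more can be done
None
```

The door is open to about 2.0 rad, and the job is handed in with the spool held steady in the tongs at about 24 cm; the tongs slipped once on the table and I regripped them, and I viewed 11 pictures, one over the limit of 10.

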